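# Sort the lamp parts after cutting

## Robot

A 6-joint arm with a two-finger parallel gripper is mounted at the origin on the work surface. World frame = base frame: x ahead of the robot, y to its left, z up, the work surface at z = 0. Lengths are in m, angles in degrees, forces in N, time in s.
With the tool pointing down it reaches from about 0.375 to 0.9 m from the base axis. Payload 3.1 kg.
Tool frame: the origin (TCP) lies between the finger pads; the fingertips stand 11 mm ahead of it and the grasp point (between the pads) lies 8 mm behind it; z points along the fingers, y is the line along which they close (so a half turn about z gives the same grasp; the last joint's range is limited). The gripper opens to 87 mm and grips with 3 to 60 N. Pads are 19 mm wide; open, the fingers measure 117 mm over their backs; the gripper's body (75 mm by 190 mm) begins 51 mm behind the grasp point.
Start: joints at [66.377, 30.224, 82.088, -0, 67.689, -10.227], TCP at [0.145, 0.608, 0.234] pointing down, gripper open.
Joint ranges: [-176.69, 176.69], [-43.24, 126.21], [12.49, 139.97], [-82, 262], [0, 151.66], [-163.58, 163.58]. Speed limits (degrees/s): [159.86, 159.86, 180, 180, 180, 180].

## Interface

Orientations are given as a 3x3 rotation matrix whose columns are the frame's x, y, z axes.
In Python, from rig import bot gives the robot as it stands.
- The arm moves only by the tool apply_moves, never from a script. Its argument "steps" is a list that holds one entry, the list of rows, each a list of 7 numbers: the shift along the tool's x, y, z in cm, then the turn, a rotation vector about the tool's x, y, z in degrees, then the gripper command: -1 is shut, 1 is fully open, values between are in proportion. In form: [[[dx, dy, dz, rx, ry, rz, jaw], ...]]. A call has 1 to 20 rows; each row is the pose to reach, as a shift and turn from the pose commanded when the call began, along the tool's axes at that moment; what a row does not reach only later rows make up. A row lasts 1/8 s, in which the tool goes at most 62.5 mm and 10.7 degrees, less where a joint would pass 70% of its speed; a pose out of reach is approached as far as the arm can. A call with a gripper value outside its range is refused whole. The fingers move at their own pace and stop on an object; the grip force is fixed at half the most. Time passes only in rows, so rows that repeat a pose let the fingers close. It gives the time, the measured TCP pose, the force, the opening and the grip force at its end, in the units of the state.
- bot.read_state(): the state, without advancing time (a new reading comes with each control period).
- bot.capture(name): name is "scene" or "top"; returns the picture (480x640x3 uint8, blue, green, red); there is no depth.
- bot.camera_model(name): a dict with "intrinsics" (3x3 intrinsics, pixels), "R" (3x3) and "t" (3): a world point X has camera coordinates R X + t. Camera axes: x right, y down, z forward; pixel columns grow to the right and rows downward; lengths in m; the calibration is good to about 2 mm. A picture is of the moment at which its call begins. camera_model takes no time and is no camera call.
- bot.hand_in(): hands the job in; it is judged then, once.
The state is a dict: "time_s": time; "joint_positions": joint angles; "qvel": joint speeds; "tau": joint torques, N m; "position": TCP position; "tcp_rot": TCP orientation; "force": force on the tool from outside, world axes, zero at the start; "moment": the same for the moment, N m; "opening": opening from 0.0 (shut) to 1.0 (fully open); "grasp_force": force on a finger pad.
Only numpy, scipy, OpenCV 4.12 (cv2) and the standard library are available. Lean on these libraries where they do the work, as an engineer would, in place of code of your own. Each camera call takes 0.05 s, during which the arm holds its last target. There are 200 camera calls.

## Task

The cutting is done: sort what lies mixed on the table. Put the two lamp lengths (the profiles with LED tape) on the sloped wooden stand, side by side, lying flat along the slope with the LEDs up and the lower end resting against the bottom lip; put the two bare offcuts into the round tub, and the LED driver flat and right way up in the large empty bay of the parts tray. Set the lamp lengths and the driver down rather than dropping them, and leave the tape measure where it lies.

Things in the scene. Friction and masses are not known exactly. Their poses are not given: they have to be found in the camera images.
- lamp_a_mid (a point): lamp length: U-shaped galvanised steel profile, 36 mm wide, 20 mm high, walls and floor 3 mm thick, lying on the table with its open side up, 110 mm long, with LED tape (black tape with a row of pale yellow chips) stuck along its floor. There are two alike. The point is its centre, half-way up (10 mm above its underside); x runs along its length, y across, z up out of the open side.
- lamp_b_mid (a point): lamp length: U-shaped galvanised steel profile, 36 mm wide, 20 mm high, walls and floor 3 mm thick, lying on the table with its open side up, 110 mm long, with LED tape (black tape with a row of pale yellow chips) stuck along its floor. There are two alike. The point is its centre, half-way up (10 mm above its underside); x runs along its length, y across, z up out of the open side.
- offcut_long_mid (a point): offcut: U-shaped galvanised steel profile, 36 mm wide, 20 mm high, walls and floor 3 mm thick, lying on the table with its open side up, 65 mm long, bare, with no LED tape. The point is its centre, half-way up (10 mm above its underside); x runs along its length, y across its 36 mm width, z up.
- offcut_short_mid (a point): offcut: U-shaped galvanised steel profile, 36 mm wide, 20 mm high, walls and floor 3 mm thick, lying on the table with its open side up, 50 mm long, bare, with no LED tape. The point is its centre, half-way up (10 mm above its underside); x runs along its length, y across its 36 mm width, z up.
- driver_mid (a point): LED driver (power supply): white plastic box 64 x 40 mm, 24 mm high, with a grey terminal cover 8 mm long, 34 mm wide and 14 mm high on each end, 80 mm long in all. The point is its centre, 12 mm above its underside; x along its length, y across its 40 mm width, z up.
- stand_foot (a point): fixed wooden stand: flat board 200 mm wide, 170 mm long, sloping up at 23 degrees away from the robot to 88 mm high; along its bottom edge a lip 10 mm above its surface, 10 mm thick, as wide as the board. Point: on the board's surface at the lip's inner face, half-way across, 22 mm above the table; x up the slope along the surface, y along the lip, z square out of the board.
- tub_in (a point): fixed round white plastic offcut tub, open on top, 62 mm high, 150 mm in diameter at the foot and 170 mm at the rim, wall and floor 3 mm. The point is the centre of its inner floor, 3 mm above the table.
- tray_bay (a point): fixed grey parts tray, 130 x 220 mm, 30 mm high, walls and floor 3 mm; a 28 mm high partition makes two bays: a small one holding black end caps and screws, and a large empty one, 124 (x) by 145 mm (y) inside. Point: centre of the large bay's floor, 3 mm above the table; the small bay lies on its -y side.
- tape_mid (a point): tape measure lying on its side, 68 x 62 mm, 34 mm high, black with a yellow and blue disc; a bystander, loose. The point is its centre, half-way up.

How it is judged (in metres and radians):
At the end, for the whole second after the job is handed in: Both lamp lengths flat on the board (7 deg), open side up, along the slope (11 deg), lower end within 12 mm of the lip, centres within 90 mm of its middle; offcuts inside the tub; driver flat, right way up, within 45 (x) and 55 mm (y) of the large bay's centre; all released, at rest (x of lamp_a_mid in the frame of stand_foot between 0.047 and 0.067 m and y of lamp_a_mid in the frame of stand_foot between -0.09 and 0.09 m and z of lamp_a_mid in the frame of stand_foot between 0.003 and 0.018 m and angle between the x axis of each of lamp_a_mid, lamp_b_mid and the x axis of stand_foot, either way round below 0.2 rad and angle between the z axis of each of lamp_a_mid, lamp_b_mid and the z axis of stand_foot, either way round below 0.12 rad and angle between each of lamp_a_mid, lamp_b_mid's own z axis and vertical below 0.6 rad and x of lamp_b_mid in the frame of stand_foot between 0.047 and 0.067 m and y of lamp_b_mid in the frame of stand_foot between -0.09 and 0.09 m and z of lamp_b_mid in the frame of stand_foot between 0.003 and 0.018 m and horizontal distance between each of offcut_long_mid, offcut_short_mid and tub_in below 0.075 m and height (world z) of each of offcut_long_mid, offcut_short_mid below 0.058 m and x of driver_mid in the frame of tray_bay between -0.045 and 0.045 m and y of driver_mid in the frame of tray_bay between -0.055 and 0.055 m and z of driver_mid in the frame of tray_bay between 0.006 and 0.018 m and angle between driver_mid's own z axis and vertical below 0.15 rad and linear speed of each of lamp_a, lamp_b, offcut_long, offcut_short, driver below 0.02 m/s and angular speed of each of lamp_a, lamp_b, offcut_long, offcut_short, driver below 0.2 rad/s); the robot touches nothing.
It fails at once if the lamp length is dropped: it falls freely faster than 0.8 m/s (a fall of more than about 30 mm) (linear speed of lamp_a above 0.8 m/s and contact force between lamp_a and the fingers below 0.05 N).
It fails at once if the other lamp length is dropped: it falls freely faster than 0.8 m/s (a fall of more than about 30 mm) (linear speed of lamp_b above 0.8 m/s and contact force between lamp_b and the fingers below 0.05 N).
It fails at once if the LED driver is dropped: it falls freely faster than 0.8 m/s (a fall of more than about 30 mm) (linear speed of driver above 0.8 m/s and contact force between driver and the fingers below 0.05 N).
It fails at once if the tape measure is shifted by more than 25 mm (distance of tape_mid from where it was at the start of the episode above 0.025 m).
It also fails if it takes over 128 s, if anything falls off the work surface, if the arm or the gripper's body presses on something with over 40 N, if the wrist force passes 120 N, or if a joint passes its speed limit or range.

## Working session

There is one attempt and no reset: what is moved stays moved. The work goes in short steps, Python scripts to look and compute and a tool call to move; the robot and the scene stay as the last step left them, time stands still between calls to the robot, and variables do not carry over. Pictures are saved under pics/ and viewed, at most 14 in all, crops included, and the job is handed in when it is done.

Besides the shell and the picture viewer there is one more tool, called after "Emit:" as name(argument=value, ...) on one line, values as JSON. apply_moves: Moves the arm, as the interface text tells. Its arguments: {"type":"object","properties":{"steps":{"type":"array","items":{"type":"array","items":{"type":"array","items":{"type":"number"}}}}},"required":["steps"]}

```bash
mkdir -p pics; python3 - <<'E'
from rig import bot
import cv2
for n in("scene","top"):
    im=bot.capture(n);cv2.imwrite(f"pics/{n}0.png",im)
    c=bot.camera_model(n);print(n,c)
print(bot.read_state())
E
```

```text
scene {'intrinsics': array([[438.33771421,   0.        , 313.45135433],
       [  0.        , 438.33771421, 239.09401151],
       [  0.        ,   0.        ,   1.        ]]), 'R': array([[ 0.72654608,  0.68700817,  0.01227045],
       [ 0.60265758, -0.62855989, -0.49164653],
       [-0.33005247,  0.36459874, -0.87070841]]), 't': array([-0.36403257, -0.29111837,  1.156443  ])}
top {'intrinsics': array([[478.62762307,   0.        , 317.76996472],
       [  0.        , 478.62762307, 245.66414518],
       [  0.        ,   0.        ,   1.        ]]), 'R': array([[ 0.15621895, -0.98771922, -0.0025257 ],
       [-0.96017701, -0.15126216, -0.23490395],
       [ 0.23163711,  0.03912157, -0.9720153 ]]), 't': array([-0.0630818 ,  0.50978918,  0.74357669])}
{'time_s': 0.1, 'joint_positions': array([ 6.63761542e+01,  3.02738577e+01,  8.21471763e+01, -2.17213795e-03,
        6.76899459e+01, -1.02283638e+01]), 'qvel': array([-0.07448683, -0.10735993, -0.13654073,  0.03877986,  0.04822458,
        0.00843542]), 'tau': array([ 8.95746871e-05, -4.40987170e+01, -1.77152002e+01,  6.34907233e-02,
        5.34442754e-02, -3.60766717e-05]), 'position': array([0.14453296, 0.60741638, 0.2326775 ]), 'tcp_rot': array([[-9.72797376e-01,  2.31656452e-01, -7.44066202e-04],
       [ 2.31657440e-01,  9.72795781e-01, -1.78869286e-03],
       [ 3.09462221e-04, -1.91240419e-03, -9.99998123e-01]]), 'force': array([-0.7310026 , -0.14064753,  0.6139374 ]), 'moment': array([-0.01729738,  0.00188132, -0.0303767 ]), 'grasp_force': 0.0, 'opening': 1.0011418637248055}
```

View pics/scene0.png

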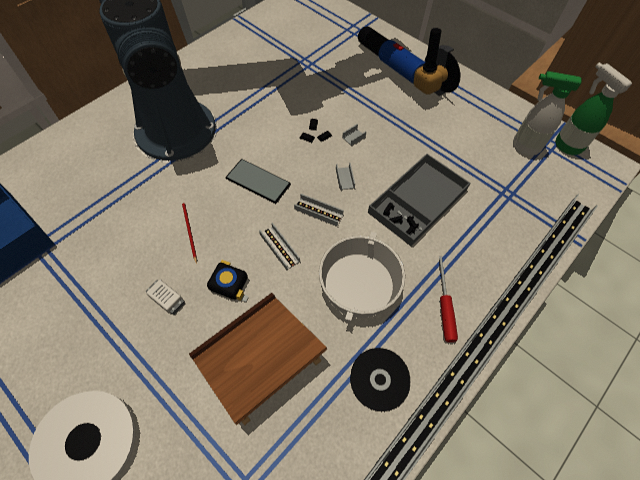

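View pics/top0.png

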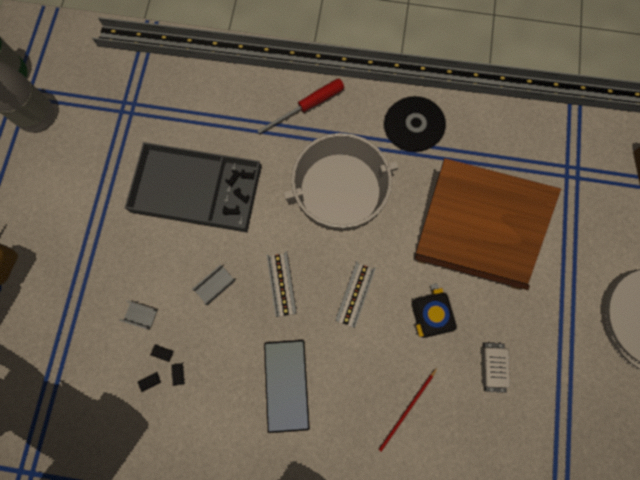

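The scene view shows the base at upper left and all the parts. In the top view the lamps are near (282,285) and (355,295), the offcuts at (214,285) and (140,314), and the driver at (496,367). The tape measure is at (434,314), the tub at (342,185), the tray's large bay at (177,183) and the stand at (487,222).

```bash
cat > h.py <<'E'
import numpy as np, cv2
from rig import bot
def ray(n,uv):
    c=bot.camera_model(n);R=np.array(c["R"]);t=np.array(c["t"])
    d=R.T@np.linalg.inv(c["intrinsics"])@np.array([uv[0],uv[1],1.]);return -R.T@t,d/np.linalg.norm(d)
def onz(n,uv,z):
    o,d=ray(n,uv);return o+d*(z-o[2])/d[2]
def proj(n,X):
    c=bot.camera_model(n);p=np.array(c["intrinsics"])@(np.array(c["R"])@np.array(X)+c["t"]);return p[:2]/p[2]
def tri(ua,ub,na="top",nb="scene"):
    (a,d),(b,e)=ray(na,ua),ray(nb,ub)
    s=np.linalg.lstsq(np.c_[d,-e],b-a,rcond=None)[0]
    p,q=a+s[0]*d,b+s[1]*e;return (p+q)/2,np.linalg.norm(p-q)
E
python3 - <<'E'
from h import *
np.set_printoptions(precision=4,suppress=True)
im=cv2.imread("pics/top0.png")
for n,uv,z in [("lampL",(282,285),.01),("lampR",(355,295),.01),("offL",(214,285),.01),("offS",(140,314),.01),("drv",(496,367),.024),("tape",(434,314),.034),("tub",(342,185),.003),("bay",(177,183),.003),("standlow",(472,270),.03)]:
    p=onz("top",uv,z);print(n,p[:3],np.hypot(*p[:2]),proj("scene",p))
for x,y in [(214,285),(140,314),(496,360),(100,300),(320,280),(285,390),(268,270)]:
    b=im[y-2:y+3,x-2:x+3].reshape(-1,3).mean(0);print(x,y,b)
c=cv2.resize(im[235:400,110:530],None,fx=1.9,fy=1.9,interpolation=cv2.INTER_CUBIC)
s=cv2.imread("pics/scene0.png")[115:320,140:380]
s=cv2.resize(s,None,fx=1.15,fy=1.15)
cv2.imwrite("pics/c1.png",c)
E
```

```text
lampL [0.4456 0.0701 0.01  ] 0.4510416286061409 [316.8607 208.5153]
lampR [ 0.4481 -0.0588  0.01  ] 0.4519165744604064 [278.1633 244.0066]
offL [0.427 0.188 0.01 ] 0.46653023046551517 [344.2177 175.13  ]
offS [0.3574 0.3042 0.01  ] 0.46929750334385756 [353.6893 134.6233]
drv [ 0.3639 -0.3052  0.024 ] 0.4749184965882801 [163.6342 291.5514]
tape [ 0.4335 -0.1929  0.034 ] 0.47452262093831304 [226.5158 274.9404]
tub [ 0.6489 -0.0069  0.003 ] 0.648895913928392 [361.4826 287.1692]
bay [0.605  0.2976 0.003 ] 0.6742251668508513 [428.9506 191.6518]
standlow [ 0.5194 -0.2509  0.03  ] 0.5768636102234593 [233.2797 322.4196]
214 285 [ 97.44 107.64 111.92]
140 314 [ 93.2  102.92 106.84]
496 360 [101.92 116.36 127.12]
100 300 [ 94.12 112.   124.88]
320 280 [ 97.92 116.2  129.76]
285 390 [106.84 108.04 106.36]
268 270 [ 94.16 108.8  118.64]
```

View pics/c1.png

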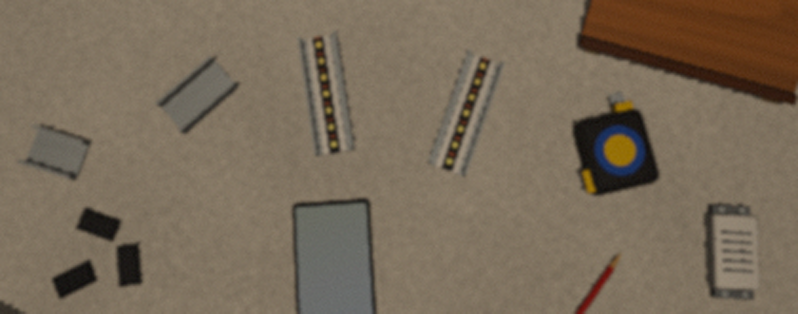

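The crop (scale 1.9, offset 110,235) shows both lamps with LEDs up, offcuts open side up, and the driver label up. Next I measure them with masks.

```bash
python3 - <<'E'
from h import *
np.set_printoptions(precision=4,suppress=True)
im0=cv2.imread("pics/top0.png");im=cv2.GaussianBlur(im0,(0,0),.8).astype(int)
sat=im[...,2]-im[...,0]; V=im.max(2)
def meas(name,roi,mask,zz):
    x0,y0,x1,y1=roi;m=np.zeros(mask.shape,np.uint8);m[y0:y1,x0:x1]=mask[y0:y1,x0:x1]*255
    m=cv2.morphologyEx(m,cv2.MORPH_CLOSE,np.ones((5,5)))
    cs=cv2.findContours(m,cv2.RETR_EXTERNAL,cv2.CHAIN_APPROX_NONE)[0];c=max(cs,key=cv2.contourArea)
    P=np.array([onz("top",p[0],zz)[:2] for p in c]).astype(np.float32)*1000
    r=cv2.minAreaRect(P);b=cv2.boxPoints(r);e=b[1]-b[0],b[2]-b[1];l=max(e,key=np.linalg.norm)
    print(name,"ctr",np.array(r[0]),"size",np.array(r[1]),"ang",np.degrees(np.arctan2(l[1],l[0]))%180,cv2.contourArea(c))
dark=V<85
meas("lampL tape",(262,250,304,320),dark|((sat>45)),.004)
meas("lampR tape",(335,255,380,330),dark|((sat>45)),.004)
for nm,roi in (("lampL",(262,245,304,325)),("lampR",(330,255,382,332)),("offL",(185,255,245,312)),("offS",(115,292,165,335))):
    meas(nm,roi,(sat<22)|dark,.008)
meas("drv all",(475,335,520,398),(sat<20)|dark|(V>150),.012)
meas("drv white",(475,335,520,398),(V>150),.024)
hsv=cv2.cvtColor(im0,cv2.COLOR_BGR2HSV)
meas("wood",(400,150,570,300),(hsv[...,1]>115)&(hsv[...,0]<20),.06)
meas("tray",(110,130,275,240),dark,.03)
meas("tapeM",(405,280,465,345),dark|(sat>70),.034)
# per corner stand via both views: extreme points of the wood contours
for n,f,roi in(("top","pics/top0.png",(400,150,570,300)),("scene","pics/scene0.png",(180,285,335,430))):
    h=cv2.cvtColor(cv2.imread(f),cv2.COLOR_BGR2HSV);x0,y0,x1,y1=roi;m=np.zeros(h.shape[:2],np.uint8)
    q=((h[...,1]>115)&(h[...,0]<20))[y0:y1,x0:x1];m[y0:y1,x0:x1]=q*255
    m=cv2.morphologyEx(m,cv2.MORPH_OPEN,np.ones((3,3)))
    c=max(cv2.findContours(m,0,1)[0],key=cv2.contourArea);print(n,cv2.approxPolyDP(cv2.convexHull(c),4,True)[:,0].tolist())
E
```

```text
lampL tape ctr [446.9515  71.6477] size [108.1674   8.638 ] ang 18.590626 197.0
lampR tape ctr [449.5958 -58.6172] size [  8.3188 107.1375] ang 168.42686 181.0
lampL ctr [447.7178  71.923 ] size [110.6234  37.9794] ang 18.81382 1152.5
lampR ctr [450.1591 -58.6686] size [ 36.4371 110.4829] ang 169.05258 1084.0
offL ctr [428.1305 189.6384] size [40.8444 66.387 ] ang 141.0688 799.0
offS ctr [356.3904 305.8203] size [53.9227 38.6691] ang 82.25502 611.0
drv all ctr [ 364.4984 -304.4405] size [80.1589 40.1358] ang 6.413397 293.0Traceback (most recent call last):
  File "<stdin>", line 18, in <module>
  File "<stdin>", line 8, in meas
ValueError: max() iterable argument is empty
```

```bash
python3 - <<'E'
from h import *
np.set_printoptions(precision=4,suppress=True)
im0=cv2.imread("pics/top0.png");im=cv2.GaussianBlur(im0,(0,0),.8).astype(int)
sat=im[...,2]-im[...,0]; V=im.max(2);dark=V<85
def meas(name,roi,mask,zz):
    x0,y0,x1,y1=roi;m=np.zeros(mask.shape,np.uint8);m[y0:y1,x0:x1]=mask[y0:y1,x0:x1]*255
    m=cv2.morphologyEx(m,cv2.MORPH_CLOSE,np.ones((5,5)))
    cs=cv2.findContours(m,cv2.RETR_EXTERNAL,cv2.CHAIN_APPROX_NONE)[0];c=max(cs,key=cv2.contourArea)
    P=np.array([onz("top",p[0],zz)[:2] for p in c]).astype(np.float32)*1000
    r=cv2.minAreaRect(P);b=cv2.boxPoints(r);e=b[1]-b[0],b[2]-b[1];l=max(e,key=np.linalg.norm)
    print(name,"ctr",np.array(r[0]),"size",np.array(r[1]),"ang",np.degrees(np.arctan2(l[1],l[0]))%180,cv2.contourArea(c))
roi=(475,335,520,398)
print(V[367,478:516].tolist(),sat[367,478:516].tolist())
meas("tray",(110,130,275,240),dark,.03)
meas("tapeM",(405,280,465,345),dark|(sat>70),.034)
g=cv2.cvtColor(im0,cv2.COLOR_BGR2GRAY)
m=((V>138)&(sat<45))
meas("tub",(280,125,400,240),m,.03)
P={}
for n,f,roi in(("top","pics/top0.png",(400,150,570,300)),("scene","pics/scene0.png",(180,285,335,430))):
    h=cv2.cvtColor(cv2.imread(f),cv2.COLOR_BGR2HSV);x0,y0,x1,y1=roi;m=np.zeros(h.shape[:2],np.uint8)
    q=((h[...,1]>115)&(h[...,0]<20))[y0:y1,x0:x1];m[y0:y1,x0:x1]=q*255
    m=cv2.morphologyEx(m,cv2.MORPH_OPEN,np.ones((3,3)))
    c=max(cv2.findContours(m,0,1)[0],key=cv2.contourArea);print(n,cv2.approxPolyDP(cv2.convexHull(c),4,True)[:,0].tolist())
for ch,n in((cv2.imread("pics/top0.png")[145:300,400:575],"a"),(cv2.imread("pics/scene0.png")[285:430,180:335],"b")):
    P[n]=cv2.resize(ch,(400,int(400*ch.shape[0]/ch.shape[1])),interpolation=cv2.INTER_CUBIC)
hh=min(v.shape[0] for v in P.values())
a,b=P["a"],P["b"];H=max(a.shape[0],b.shape[0]);o=np.zeros((H,800,3),np.uint8);o[:a.shape[0],:400]=a;o[:b.shape[0],400:]=b
cv2.imwrite("pics/stand.png",o)
E
```

```text
[126, 123, 111, 88, 67, 58, 65, 87, 114, 134, 142, 137, 125, 114, 111, 113, 116, 118, 118, 116, 113, 107, 102, 103, 109, 114, 118, 124, 132, 135, 131, 126, 124, 125, 126, 124, 123, 123] [32, 31, 28, 22, 16, 14, 15, 19, 24, 27, 30, 29, 26, 23, 21, 22, 23, 23, 23, 22, 21, 21, 19, 20, 22, 22, 24, 25, 27, 28, 29, 30, 30, 30, 30, 30, 31, 31]
tray ctr [594.9932 256.3798] size [225.1805 135.9631] ang 89.05536 8660.5
tapeM ctr [ 436.0512 -188.7225] size [75.9346 69.131 ] ang 21.442114 1559.5
tub ctr [627.5703  -4.6445] size [133.8439 134.1183] ang 161.42285 4067.0
top [[444, 159], [559, 188], [527, 288], [416, 259]]
scene [[272, 294], [325, 349], [317, 363], [247, 422], [235, 423], [190, 353]]
```

View pics/stand.png

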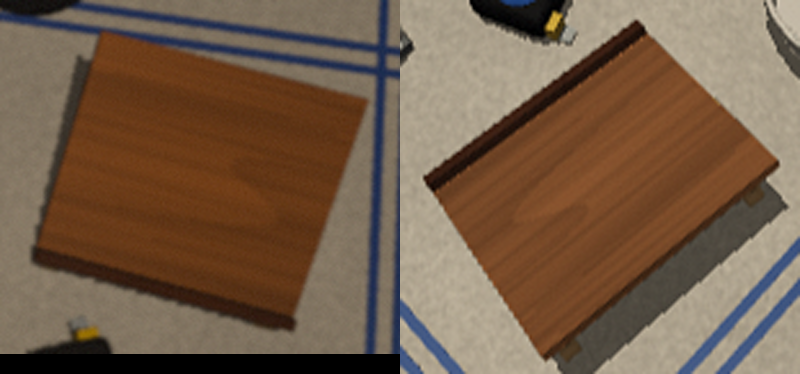

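Left, top view: the board's upper corners are at about (444,159) and (560.5,188.7), with the dark lip along the bottom edge. Right, scene view: the upper corners are at (326.5,348) and (237,423).

```bash
python3 - <<'E'
from h import *
np.set_printoptions(precision=4,suppress=True)
print("cams",ray("top",(0,0))[0],ray("scene",(0,0))[0])
for a,b in(((444.2,158.6),(326.5,348.2)),((560.5,188.7),(237.3,423))):
    print("upper",tri(a,b),onz("top",a,.088),onz("scene",b,.088))
L=[onz("top",(444.2,158.6),.088),onz("top",(560.5,188.7),.088)]
print("len",np.linalg.norm(L[0]-L[1]));e=(L[0]-L[1])/np.linalg.norm(L[0]-L[1]);n=np.array([e[1],-e[0],0]);
mid=(L[0]+L[1])/2;foot=mid-n*.1556;foot[2]=.022;print("e",e,"n",n,np.degrees(np.arctan2(n[1],n[0])),"foot",foot)
for s in(.1,-.1):
    p=foot+s*e; print("lip in corner proj", proj("top",p),proj("scene",p), "lip top inner",proj("top",p+.01*np.array([-n[0]*.39,-n[1]*.39,.92])))
for uv,z in (((497,367),.024),((495,367.5),.012)): print("drv",onz("top",uv,z))
t=cv2.imread("pics/top0.png");s=cv2.imread("pics/scene0.png")
def cr(i,x,y,w,h): return cv2.resize(i[y:y+h,x:x+w],(400,300),interpolation=cv2.INTER_CUBIC)
cv2.imwrite("pics/m.png",np.vstack([np.hstack([cr(t,465,335,68,51+10),cr(s,135,270,60,45)]),np.hstack([cr(t,120,110,280,210*3//4+30),cr(s,310,145,176,132+60)])]))
E
```

```text
cams [ 0.3271 -0.0143  0.8424] [ 0.8216 -0.3545  0.8683]
upper (array([ 0.6952, -0.1733,  0.0785]), np.float64(0.0014598322215153244)) [ 0.6902 -0.1719  0.088 ] [ 0.6971 -0.1749  0.088 ]
upper (array([ 0.6714, -0.3701,  0.0797]), np.float64(0.005123511245080461)) [ 0.6664 -0.3684  0.088 ] [ 0.6745 -0.3679  0.088 ]
len 0.197978796779046
e [ 0.1202  0.9927 -0.    ] n [ 0.9927 -0.1202  0.    ] -6.90552123821219 foot [ 0.5238 -0.2514  0.022 ]
lip in corner proj [415.084  253.1642] [275.1808 295.5796] lip top inner [415.6058 254.109 ]
lip in corner proj [527.9768 284.029 ] [191.9978 357.4384] lip top inner [529.8639 285.3601]
drv [ 0.3641 -0.3068  0.024 ]
drv [ 0.3633 -0.3079  0.012 ]
```

View pics/m.png

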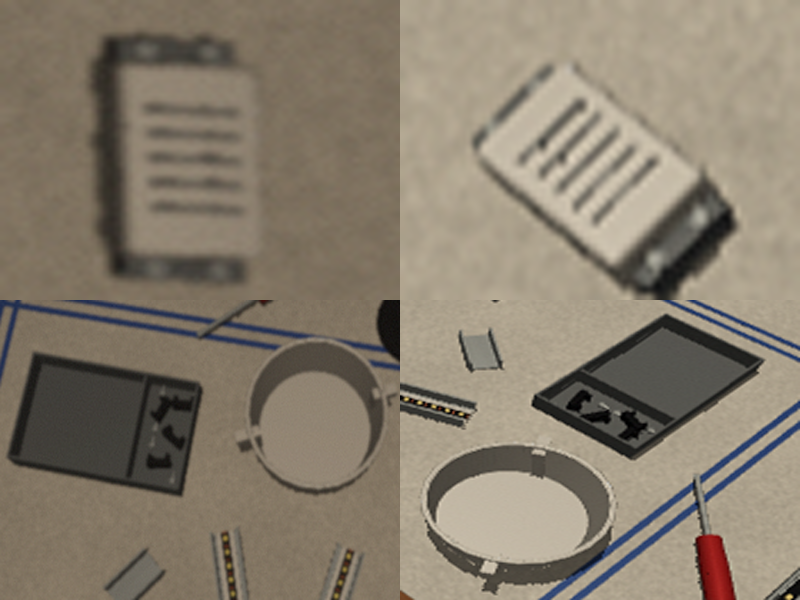

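Driver in the top view: white face corners at about (485.7,347.6), (507.5,348.8), (508.5,387) and (485.7,386.8). In the scene view they are at (159.4,279.8), (146.7,291), (167.2,310) and (180.7,296.7). The tub and tray are clear too. I'll check how well the two cameras agree.

```bash
python3 - <<'E'
from h import *
np.set_printoptions(precision=4,suppress=True)
im=cv2.GaussianBlur(cv2.imread("pics/scene0.png"),(0,0),.6).astype(int);sat=im[...,2]-im[...,0];V=im.max(2)
for nm,roi in(("lampL",(290,190,348,228)),("lampR",(256,220,303,274))):
    x0,y0,x1,y1=roi;m=np.zeros(V.shape,np.uint8);m[y0:y1,x0:x1]=((V<70)|(sat>60))[y0:y1,x0:x1]*255
    m=cv2.morphologyEx(m,cv2.MORPH_CLOSE,np.ones((5,5)));c=max(cv2.findContours(m,0,1)[0],key=cv2.contourArea)
    P=np.array([onz("scene",p[0],.004)[:2] for p in c]).astype(np.float32)*1000;print(nm,cv2.minAreaRect(P))
T=[(485.7,347.6),(507.5,348.8),(508.5,387),(485.7,386.8)];S=[(159.4,279.8),(146.7,291),(167.2,310),(180.7,296.7)]
for n,Q in(("top",T),("scene",S)):
    W=np.array([onz(n,q,.024)[:2]*1000 for q in Q]);print(n,"drv",W.mean(0),cv2.minAreaRect(W.astype(np.float32)), W.tolist())
# lip/stand in scene
for uv,z in(((276.1,299.7),.022),((195.5,357.9),.022),((272.2,293.5),.0275),((190,353),.0275)):print("lip scene",onz("scene",uv,z))
for uv,z in(((415.3,253.1),.022),((528.2,283.7),.022),((415.3,259.6),.0275),((528,289),.0275)):print("lip top",onz("top",uv,z))
# tub rim from crops: top crop scale 400/280,300/187 ; scene 400/176, 300/192
for q in((248,425),(385,410),(315,338),(315,492)):print("tub rim",onz("top",(120+q[0]/1.4286,110+(q[1]-300)/1.6043),.062))
for q in((36,354),(202,384),(182,494),(10,459),(148,374),(127,477)):print("tray rim",onz("top",(120+q[0]/1.4286,110+(q[1]-300)/1.6043),.03))
for q in((422,505),(615,505)):print("tub scene",onz("scene",(310+(q[0]-400)/2.2727,145+(q[1]-300)/1.5625),.062))
for q in((667,315),(763,360),(632,458),(533,402)):print("tray scene",onz("scene",(310+(q[0]-400)/2.2727,145+(q[1]-300)/1.5625),.03))
E
```

```text
lampL ((447.505126953125, 72.19143676757812), (107.50605773925781, 42.084999084472656), 18.608957290649414)
lampR ((451.1026916503906, -59.9700927734375), (35.82966613769531, 107.79259490966797), 78.93768310546875)
top drv [ 363.4973 -306.6134] ((363.0452575683594, -306.40130615234375), (63.56575012207031, 37.27949523925781), 5.1953959465026855) [[392.66671240139885, -286.004159880346], [396.38547471340195, -322.08646050423073], [335.23189512099503, -327.6469017125947], [329.7051025757319, -290.7161559773484]]
scene drv [ 368.3862 -309.0917] ((368.0710754394531, -309.1311340332031), (63.7707633972168, 36.79222869873047), 4.937430381774902) [[336.1311127867004, -295.1237115525592], [337.7375588600698, -328.4694980741938], [401.4214604414732, -324.71467822893277], [398.2548102897559, -288.05898243981466]]
lip scene [ 0.5437 -0.1572  0.022 ]
lip scene [ 0.5173 -0.3467  0.022 ]
lip scene [ 0.53   -0.1545  0.0275]
lip scene [ 0.5044 -0.348   0.0275]
lip top [ 0.536  -0.1525  0.022 ]
lip top [ 0.5124 -0.3511  0.022 ]
lip top [ 0.5231 -0.1529  0.0275]
lip top [ 0.5019 -0.349   0.0275]
tub rim [0.608  0.0744 0.062 ]
tub rim [ 0.6508 -0.0871  0.062 ]
tub rim [0.7216 0.0092 0.062 ]
tub rim [ 0.5465 -0.0165  0.062 ]
tray rim [0.6622 0.3628 0.03  ]
tray rim [0.659  0.1444 0.03  ]
tray rim [0.5278 0.1449 0.03  ]
tray rim [0.534  0.3645 0.03  ]
tray rim [0.6604 0.215  0.03  ]
tray rim [0.5363 0.216  0.03  ]
tub scene [ 0.5841 -0.0707  0.062 ]
tub scene [0.7082 0.048  0.062 ]
tray scene [0.5426 0.3663 0.03  ]
tray scene [0.6677 0.3644 0.03  ]
tray scene [0.6714 0.1327 0.03  ]
tray scene [0.5428 0.1385 0.03  ]
```

```bash
cat > plan.py <<'E'
# usage: plan(list of (x,y,z,psi[,tilt])) in m, deg: prints rows (cm, deg) relative to the current pose
from h import *
from scipy.spatial.transform import Rotation as Ro
def pose(psi,tilt=0,az=-7):
    y=np.array([np.cos(np.radians(psi)),np.sin(np.radians(psi)),0]);R=np.c_[np.cross(y,[0,0,-1]),y,[0,0,-1]]
    n=np.radians(az+90)  # tilt about the lip direction, tool z swings forward
    return Ro.from_rotvec(-np.radians(tilt)*np.array([np.cos(n),np.sin(n),0])).as_matrix()@R
def plan(W):
    s=bot.read_state();R0=np.array(s["tcp_rot"]);p0=np.array(s["position"])
    print("t",s["time_s"],"p",p0.round(4),"F",s["force"].round(1),"open",round(s["opening"],3),"gf",s["grasp_force"])
    for w in W:
        R=pose(*w[3:]);d=R0.T@(np.array(w[:3])-p0)*100;r=Ro.from_matrix(R0.T@R).as_rotvec(degrees=True)
        print(d.round(2).tolist(),r.round(1).tolist(),"rows",max(np.linalg.norm(d)/6.25,np.linalg.norm(r)/10.7).round(1))
E
python3 -c "
from plan import *
plan([(.357,.306,.11,-8),(.357,.306,.015,-8)])"
```

```text
t 0.1 p [0.1445 0.6074 0.2327] F [-0.7 -0.1  0.6] open 1.001 gf 0.0
[-27.66, -24.38, 12.31] [-0.1, 0.1, 84.6] rows 7.9
[-27.66, -24.36, 21.81] [-0.1, 0.1, 84.6] rows 7.9
```

Emit:
apply_moves(steps=[[[-27.7,-24.4,12.3,0,0,84.6,0.4],[-27.7,-24.4,12.3,0,0,84.6,0.4],[-27.7,-24.4,12.3,0,0,84.6,0.4],[-27.7,-24.4,12.3,0,0,84.6,0.4],[-27.7,-24.4,12.3,0,0,84.6,0.4],[-27.7,-24.4,12.3,0,0,84.6,0.4],[-27.7,-24.4,12.3,0,0,84.6,0.4],[-27.7,-24.4,12.3,0,0,84.6,0.4],[-27.7,-24.4,12.3,0,0,84.6,0.4],[-27.7,-24.4,12.3,0,0,84.6,0.4],[-27.7,-24.4,12.3,0,0,84.6,0.4],[-27.7,-24.4,12.3,0,0,84.6,0.4]]])

```text
time_s: 1.6
position: [0.3575, 0.3067, 0.1106]
tcp_rot: [[0.138, 0.99, 0.0], [0.99, -0.138, 0.0], [0.0, 0.0, -1.0]]
force: [-0.0, 0.3, -0.5]
opening: 0.699
grasp_force: 0.0
```

```bash
python3 -c "
from plan import *
plan([(.357,.306,.05,-8),(.357,.306,.015,-8)])"
```

```text
t 1.6 p [0.3575 0.3067 0.1106] F [-0.   0.3 -0.5] open 0.699 gf 0.0
[-0.08, -0.04, 6.06] [0.0, -0.0, 0.1] rows 1.0
[-0.08, -0.04, 9.56] [0.0, -0.0, 0.1] rows 1.5
```

Emit:
apply_moves(steps=[[[-0.1,0,4,0,0,0,0.4],[-0.1,0,7,0,0,0,0.4],[-0.1,0,9.5,0,0,0,0.4],[-0.1,0,9.5,0,0,0,0.4],[-0.1,0,9.5,0,0,0,-1],[-0.1,0,9.5,0,0,0,-1],[-0.1,0,9.5,0,0,0,-1],[-0.1,0,9.5,0,0,0,-1],[-0.1,0,9.5,0,0,0,-1],[-0.1,0,9.5,0,0,0,-1],[-0.1,0,6,0,0,0,-1],[-0.1,0,2,0,0,0,-1],[-0.1,0,-3,0,0,0,-1],[-0.1,0,-4,0,0,0,-1]]])

```text
time_s: 3.35
position: [0.359, 0.3063, 0.1534]
tcp_rot: [[0.139, 0.99, 0.006], [0.99, -0.139, 0.003], [0.004, 0.005, -1.0]]
force: [0.5, 0.3, 0.3]
opening: 0.412
grasp_force: 30.0
```

```bash
python3 -c "
from plan import *
plan([(.64,.012,.15,-8),(.64,.012,.055,-8)])"
```

```text
t 3.35 p [0.359  0.3063 0.1534] F [0.5 0.3 0.3] open 0.412 gf 29.999738037586212
[-25.24, 31.91, 0.42] [0.3, -0.2, 0.0] rows 6.5
[-25.28, 31.86, 9.92] [0.3, -0.2, 0.0] rows 6.7
```

Emit:
apply_moves(steps=[[[-5,6.4,0,0,0,0,-1],[-10,12.7,0,0,0,0,-1],[-15,19,0,0,0,0,-1],[-20,25.4,0,0,0,0,-1],[-25.2,31.9,0.4,0,0,0,-1],[-25.2,31.9,0.4,0,0,0,-1],[-25.2,31.9,0.4,0,0,0,-1],[-25.2,31.9,5,0,0,0,-1],[-25.2,31.9,9,0,0,0,-1],[-25.2,31.9,11,0,0,0,-1],[-25.2,31.9,11,0,0,0,-1],[-25.2,31.9,11,0,0,0,0.1],[-25.2,31.9,11,0,0,0,0.1],[-25.2,31.9,11,0,0,0,0.1],[-25.2,31.9,7,0,0,0,0.1],[-25.2,31.9,2,0,0,0,0.4],[-25.2,31.9,0,0,0,0,0.4]]])

```text
time_s: 5.48
position: [0.6404, 0.0113, 0.1547]
tcp_rot: [[0.139, 0.99, 0.007], [0.99, -0.139, -0.001], [-0.0, 0.007, -1.0]]
force: [-1.2, -1.0, -0.1]
opening: 0.667
grasp_force: 0.0
```

```bash
python3 -c "
from plan import *
plan([(.429,.1895,.1,51),(.429,.1895,.015,51)])"
```

```text
t 5.475 p [0.6404 0.0113 0.1547] F [-1.2 -1.  -0.1] open 0.667 gf 0.0
[14.71, -23.44, 5.31] [0.3, 0.2, -59.0] rows 5.5
[14.71, -23.5, 13.81] [0.3, 0.2, -59.0] rows 5.5
```

Emit:
apply_moves(steps=[[[14.7,-23.4,4,0.3,0.2,-59,0.4],[14.7,-23.4,4,0.3,0.2,-59,0.4],[14.7,-23.4,4,0.3,0.2,-59,0.4],[14.7,-23.4,4,0.3,0.2,-59,0.4],[14.7,-23.4,4,0.3,0.2,-59,0.4],[14.7,-23.4,4,0.3,0.2,-59,0.4],[14.7,-23.4,5.3,0.3,0.2,-59,0.4],[14.7,-23.4,5.3,0.3,0.2,-59,0.4],[14.7,-23.5,9,0.3,0.2,-59,0.4],[14.7,-23.5,12,0.3,0.2,-59,0.4],[14.7,-23.5,13.8,0.3,0.2,-59,0.4],[14.7,-23.5,13.8,0.3,0.2,-59,0.4],[14.7,-23.5,13.8,0.3,0.2,-59,-1],[14.7,-23.5,13.8,0.3,0.2,-59,-1],[14.7,-23.5,13.8,0.3,0.2,-59,-1],[14.7,-23.5,13.8,0.3,0.2,-59,-1],[14.7,-23.5,13.8,0.3,0.2,-59,-1],[14.7,-23.5,10,0.3,0.2,-59,-1],[14.7,-23.5,5,0.3,0.2,-59,-1],[14.7,-23.5,0,0.3,0.2,-59,-1]]])

```text
time_s: 7.98
position: [0.4255, 0.1897, 0.1517]
tcp_rot: [[-0.777, 0.629, -0.007], [0.629, 0.777, 0.001], [0.006, -0.004, -1.0]]
force: [0.0, -0.6, -0.9]
opening: 0.409
grasp_force: 30.0
```

```bash
python3 -c "
from plan import *
plan([(.64,-.02,.15,-8),(.64,-.02,.06,-8)])"
```

```text
t 7.975 p [0.4255 0.1897 0.1517] F [ 0.  -0.6 -0.9] open 0.409 gf 29.999829903244972
[-29.87, -2.8, -0.01] [-0.4, -0.2, 59.0] rows 5.5
[-29.92, -2.77, 8.99] [-0.4, -0.2, 59.0] rows 5.5
```

Emit:
apply_moves(steps=[[[-6,-0.6,0,0,0,10.5,-1],[-12,-1.2,0,0,0,21,-1],[-18,-1.8,0,0,0,31.5,-1],[-24,-2.4,0,0,0,42,-1],[-29.9,-2.8,0,0,0,52,-1],[-29.9,-2.8,0,0,0,59,-1],[-29.9,-2.8,0,0,0,59,-1],[-29.9,-2.8,0,0,0,59,-1],[-29.9,-2.8,4,0,0,59,-1],[-29.9,-2.8,8,0,0,59,-1],[-29.9,-2.8,9.5,0,0,59,-1],[-29.9,-2.8,9.5,0,0,59,-1],[-29.9,-2.8,9.5,0,0,59,0.1],[-29.9,-2.8,9.5,0,0,59,0.1],[-29.9,-2.8,9.5,0,0,59,0.1],[-29.9,-2.8,6,0,0,59,0.1],[-29.9,-2.8,1,0,0,59,0.6],[-29.9,-2.8,1,0,0,59,0.6]]])

```text
time_s: 10.22
position: [0.6443, -0.0208, 0.1441]
tcp_rot: [[0.139, 0.99, 0.005], [0.99, -0.139, -0.001], [-0.0, 0.005, -1.0]]
force: [-0.2, -0.4, -0.1]
opening: 0.693
grasp_force: 0.0
```

```bash
python3 -c "
from plan import *
plan([(.448,.072,.1,-71.3),(.448,.072,.015,-71.3)])
im=np.hstack([cv2.resize(bot.capture(n),(400,300)) for n in('top','scene')]);cv2.imwrite('pics/t1.png',im)"
```

```text
t 10.225 p [ 0.6443 -0.0208  0.1441] F [-0.2 -0.4 -0.1] open 0.693 gf 0.0
[6.46, -20.75, 4.31] [0.3, -0.1, 63.3] rows 5.9
[6.46, -20.79, 12.81] [0.3, -0.1, 63.3] rows 5.9
```

View pics/t1.png

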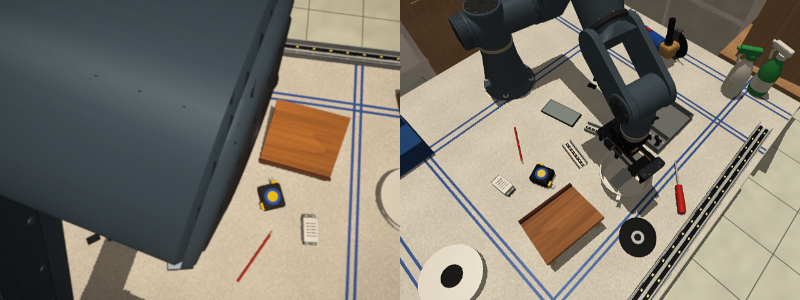

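The arm hides the tub in the top view, and in the scene view the offcuts have gone from the table. Next is lamp L.

Emit:
apply_moves(steps=[[[6.5,-20.8,2,0.3,0,63.3,0.6],[6.5,-20.8,2,0.3,0,63.3,0.6],[6.5,-20.8,2,0.3,0,63.3,0.6],[6.5,-20.8,2,0.3,0,63.3,0.6],[6.5,-20.8,2,0.3,0,63.3,0.6],[6.5,-20.8,2,0.3,0,63.3,0.6],[6.5,-20.8,4.3,0.3,0,63.3,0.6],[6.5,-20.8,4.3,0.3,0,63.3,0.6],[6.5,-20.8,8,0.3,0,63.3,0.6],[6.5,-20.8,11,0.3,0,63.3,0.6],[6.5,-20.8,12.8,0.3,0,63.3,0.6],[6.5,-20.8,12.8,0.3,0,63.3,0.6],[6.5,-20.8,12.8,0.3,0,63.3,-1],[6.5,-20.8,12.8,0.3,0,63.3,-1],[6.5,-20.8,12.8,0.3,0,63.3,-1],[6.5,-20.8,12.8,0.3,0,63.3,-1],[6.5,-20.8,12.8,0.3,0,63.3,-1],[6.5,-20.8,12.8,0.3,0,63.3,-1]]])

```text
time_s: 12.58
position: [0.4432, 0.0733, 0.0123]
tcp_rot: [[0.947, 0.321, -0.01], [0.321, -0.947, 0.004], [-0.008, -0.007, -1.0]]
force: [-0.5, -0.7, 0.7]
opening: 0.409
grasp_force: 30.0
```

```bash
cat >> plan.py <<'E'
FOOT=np.array([.527,-.252,.022]);AZ=-7.
n=np.array([np.cos(np.radians(AZ)),np.sin(np.radians(AZ)),0]);c,s_=np.cos(np.radians(23)),np.sin(np.radians(23))
SX=c*n+np.array([0,0,s_]);SZ=-s_*n+np.array([0,0,c]);SY=np.cross(SZ,SX)
def st(x,y,z): # stand coords -> world
    return tuple(FOOT+x*SX+y*SY+z*SZ)
E
python3 -c "
from plan import *
print(SY, pose(-97,23)@np.array([0,0,1]),SZ)
plan([(.446,.072,.17,-71.3),st(.065,.05,.08)+(-97,23),st(.062,.05,.03)+(-97,23)])"
```

```text
[0.12186934 0.99254615 0.        ] [ 0.38781868 -0.04761815 -0.92050485] [-0.38781868  0.04761815  0.92050485]
t 12.575 p [0.4432 0.0733 0.0123] F [-0.5 -0.7  0.7] open 0.409 gf 30.000041155144572
[0.1, 0.1, -15.77] [-0.4, 0.4, 0.0] rows 2.5
[2.16, 30.16, -11.1] [-5.5, 23.1, 25.3] rows 5.2
[3.71, 30.92, -6.4] [-5.5, 23.1, 25.3] rows 5.1
```

```bash
python3 -c "
from plan import *
plan([(.446,.072,.2,-71.3),st(.058,.05,.12)+(-97,23)])"
```

```text
t 12.575 p [0.4432 0.0733 0.0123] F [-0.5 -0.7  0.7] open 0.409 gf 30.000041155144572
[0.08, 0.08, -18.77] [-0.4, 0.4, 0.0] rows 3.0
[0.15, 29.17, -14.49] [-5.5, 23.1, 25.3] rows 5.2
```

Emit:
apply_moves(steps=[[[0,0,-3,0,0,0,-1],[0,0,-8,0,0,0,-1],[0,0,-13,0,0,0,-1],[0,0,-17,0,0,0,-1],[0,0,-18,0,0,0,-1],[0,5,-18,-1,4,4.5,-1],[0,10,-17.5,-2,8,9,-1],[0,15,-17,-3,12,13,-1],[0,20,-16,-4,16,17.5,-1],[0,25,-15,-5,20,22,-1],[0.1,29.2,-14.5,-5.5,23.1,25.3,-1],[0.1,29.2,-14.5,-5.5,23.1,25.3,-1],[0.1,29.2,-14.5,-5.5,23.1,25.3,-1],[0.1,29.2,-14.5,-5.5,23.1,25.3,-1]]])

```text
time_s: 14.32
position: [0.5385, -0.2019, 0.1547]
tcp_rot: [[0.915, -0.12, 0.386], [-0.111, -0.993, -0.046], [0.388, -0.0, -0.921]]
force: [0.7, 0.1, -0.3]
opening: 0.418
grasp_force: 30.0
```

```bash
python3 -c "
from plan import *
plan([st(.058,.05,.05)+(-97,23),st(.058,.05,.025)+(-97,23),st(.056,.05,.014)+(-97,23)])
im=bot.capture('scene')[250:430,170:410];cv2.imwrite('pics/s2.png',cv2.resize(im,(800,600),interpolation=cv2.INTER_CUBIC))"
```

```text
t 14.325 p [ 0.5385 -0.2019  0.1547] F [ 0.7  0.1 -0.3] open 0.418 gf 29.999794168397784
[0.15, 0.12, 7.01] [-0.1, 0.1, 0.1] rows 1.1
[0.15, 0.12, 9.51] [-0.1, 0.1, 0.1] rows 1.5
[-0.05, 0.12, 10.61] [-0.1, 0.1, 0.1] rows 1.7
```

View pics/s2.png

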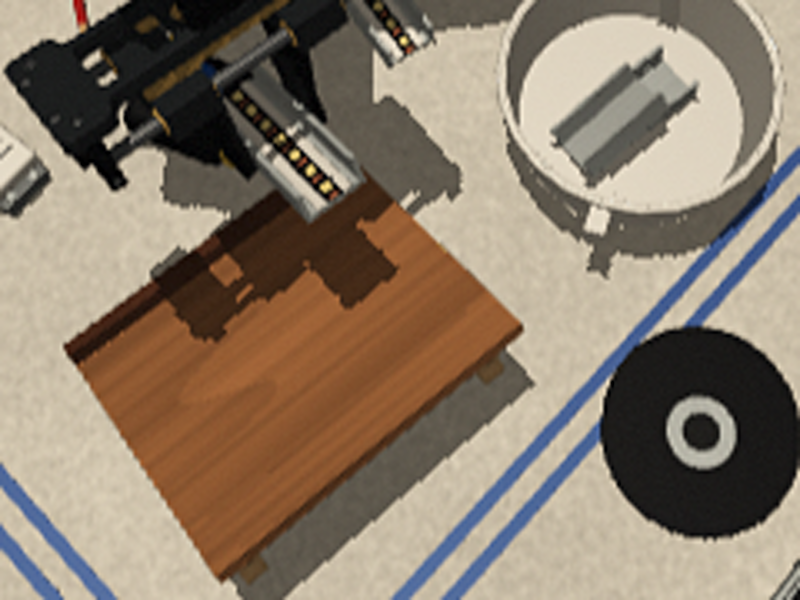

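The offcuts are both in the tub, and the lamp is held level above the board, LEDs up. I'll lower it.

Emit:
apply_moves(steps=[[[0.1,0.1,3,0,0,0,-1],[0.1,0.1,6,0,0,0,-1],[0.1,0.1,8.5,0,0,0,-1],[0.1,0.1,9.5,0,0,0,-1],[0.1,0.1,9.9,0,0,0,-1],[0.1,0.1,10.1,0,0,0,-1],[0.1,0.1,10.3,0,0,0,-1],[0.1,0.1,10.3,0,0,0,-1],[0.1,0.1,10.3,0,0,0,-1]]])

```text
time_s: 15.5
position: [0.5798, -0.2098, 0.0611]
tcp_rot: [[0.914, -0.122, 0.388], [-0.112, -0.993, -0.049], [0.391, 0.001, -0.921]]
force: [0.3, 0.1, -0.1]
opening: 0.412
grasp_force: 30.0
```

```bash
python3 -c "
from plan import *
plan([st(.058,.05,.0125)+(-97,23)])
im=bot.capture('scene')[270:370,210:344];cv2.imwrite('pics/s3.png',cv2.resize(im,(800,600),interpolation=cv2.INTER_CUBIC))"
```

```text
t 15.5 p [ 0.5798 -0.2098  0.0611] F [ 0.3  0.1 -0.1] open 0.412 gf 29.99973443336785
[-0.08, -0.16, 0.5] [0.1, 0.0, 0.0] rows 0.1
```

View pics/s3.png

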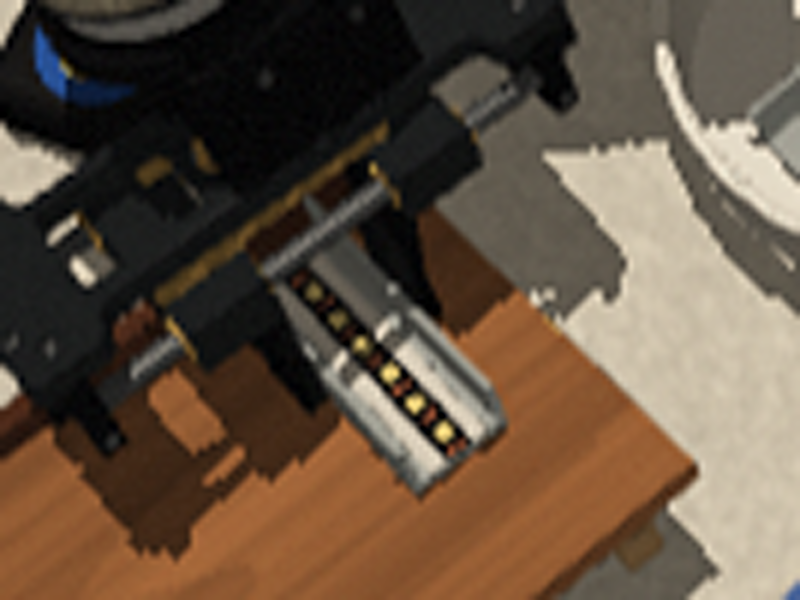

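The lamp is just above the board with no contact force yet. I'll go down in small steps.

Emit:
apply_moves(steps=[[[0,0,0.15,0,0,0,-1],[0,0,0.3,0,0,0,-1],[0,0,0.4,0,0,0,-1],[0,0,0.4,0,0,0,-1]]])

```text
time_s: 16.05
position: [0.5813, -0.2098, 0.0569]
tcp_rot: [[0.914, -0.122, 0.387], [-0.112, -0.993, -0.048], [0.39, 0.001, -0.921]]
force: [0.2, 0.3, -0.5]
opening: 0.409
grasp_force: 30.0
```

Emit:
apply_moves(steps=[[[0,0,0.1,0,0,0,-1],[0,0,0.1,0,0,0,-1]]])

```text
time_s: 16.3
position: [0.5816, -0.2098, 0.0566]
tcp_rot: [[0.914, -0.122, 0.387], [-0.112, -0.993, -0.048], [0.39, 0.001, -0.921]]
force: [-2.0, 0.4, 4.4]
opening: 0.412
grasp_force: 30.0
```

Emit:
apply_moves(steps=[[[0,0,0.1,0,0,0,-1],[0,0,0.1,0,0,0,-1]]])

```text
time_s: 16.55
position: [0.5816, -0.2099, 0.0564]
tcp_rot: [[0.914, -0.122, 0.388], [-0.112, -0.993, -0.049], [0.391, 0.001, -0.92]]
force: [-6.5, 0.0, 12.4]
opening: 0.409
grasp_force: 30.0
```

Emit:
apply_moves(steps=[[[0,0,-0.1,0,0,0,-1],[-0.2,0,-0.1,0,0,0,-1],[-0.3,0,-0.1,0,0,0,-1],[-0.3,0,-0.1,0,0,0,-1]]])

```text
time_s: 17.05
position: [0.5802, -0.2103, 0.0559]
tcp_rot: [[0.913, -0.123, 0.39], [-0.112, -0.992, -0.05], [0.393, 0.002, -0.92]]
force: [-0.6, -0.3, 6.1]
opening: 0.408
grasp_force: 30.0
```

Emit:
apply_moves(steps=[[[-0.1,0,0,0,0,0,-1],[-0.2,0,0,0,0,0,-1],[-0.2,0,0,0,0,0,-1]]])

```text
time_s: 17.42
position: [0.5787, -0.2104, 0.0553]
tcp_rot: [[0.913, -0.123, 0.39], [-0.112, -0.992, -0.051], [0.393, 0.003, -0.919]]
force: [0.5, -0.7, 7.6]
opening: 0.409
grasp_force: 30.0
```

Emit:
apply_moves(steps=[[[-0.1,0,0,0,0,0,-1],[-0.2,0,0,0,0,0,-1],[-0.2,0,0,0,0,0,-1]]])

```text
time_s: 17.8
position: [0.5769, -0.2104, 0.0546]
tcp_rot: [[0.912, -0.123, 0.39], [-0.112, -0.992, -0.051], [0.394, 0.003, -0.919]]
force: [-0.1, -0.2, 7.0]
opening: 0.411
grasp_force: 30.0
```

Emit:
apply_moves(steps=[[[-0.1,0,0,0,0,0,-1],[-0.2,0,0,0,0,0,-1],[-0.2,0,0,0,0,0,-1]]])

```text
time_s: 18.18
position: [0.5751, -0.2103, 0.0538]
tcp_rot: [[0.912, -0.123, 0.39], [-0.112, -0.992, -0.051], [0.394, 0.003, -0.919]]
force: [0.4, -0.6, 6.3]
opening: 0.408
grasp_force: 30.0
```

Emit:
apply_moves(steps=[[[-0.1,0,0,0,0,0,-1],[-0.2,0,0,0,0,0,-1],[-0.2,0,0,0,0,0,-1]]])

```text
time_s: 18.55
position: [0.5733, -0.21, 0.053]
tcp_rot: [[0.912, -0.123, 0.39], [-0.112, -0.992, -0.051], [0.394, 0.003, -0.919]]
force: [0.2, -0.1, 6.7]
opening: 0.412
grasp_force: 30.0
```

Emit:
apply_moves(steps=[[[-0.1,0,0,0,0,0,-1],[-0.2,0,0,0,0,0,-1],[-0.2,0,0,0,0,0,-1]]])

```text
time_s: 18.92
position: [0.5726, -0.21, 0.0528]
tcp_rot: [[0.912, -0.123, 0.392], [-0.112, -0.992, -0.052], [0.395, 0.003, -0.919]]
force: [2.1, 0.9, 6.8]
opening: 0.412
grasp_force: 30.0
```

Emit:
apply_moves(steps=[[[-0.1,0,0,0,0,0,-1],[-0.2,0,0,0,0,0,-1],[-0.2,0,0,0,0,0,-1]]])

```text
time_s: 19.3
position: [0.5724, -0.2101, 0.0529]
tcp_rot: [[0.911, -0.123, 0.394], [-0.111, -0.992, -0.052], [0.398, 0.003, -0.917]]
force: [7.2, 2.6, 8.9]
opening: 0.412
grasp_force: 30.0
```

The lower end touches the lip. I'll relieve the pressure, release and retreat.

Emit:
apply_moves(steps=[[[0.3,0,0,0,0,0,-1],[0.3,0,0,0,0,0,-1],[0.3,0,0,0,0,0,0.1],[0.3,0,0,0,0,0,0.1],[0.3,0,0,0,0,0,0.1],[0.3,0,-1,0,0,0,0.1],[0.3,0,-3,0,0,0,0.1],[0.3,0,-6,0,0,0,0.1],[0.3,0,-10,0,0,0,0.4],[0.3,0,-12,0,0,0,0.6],[0.3,0,-12,0,0,0,0.6]]])

```text
time_s: 20.68
position: [0.5243, -0.2031, 0.1638]
tcp_rot: [[0.913, -0.122, 0.389], [-0.111, -0.992, -0.05], [0.393, 0.003, -0.92]]
force: [-0.0, -0.1, -0.1]
opening: 0.769
grasp_force: 0.0
```

```bash
python3 -c "
from plan import *
plan([(.4505,-.059,.12,-101.2),(.4505,-.059,.014,-101.2)])
im=bot.capture('scene')[250:430,170:410];cv2.imwrite('pics/s4.png',cv2.resize(im,(800,600),interpolation=cv2.INTER_CUBIC))"
```

```text
t 20.675 p [ 0.5243 -0.2031  0.1638] F [-0.  -0.1 -0.1] open 0.769 gf 0.0
[-10.06, -13.41, 0.43] [-0.7, -23.1, 4.1] rows 2.7
[-14.22, -13.44, 10.17] [-0.7, -23.1, 4.1] rows 3.5
```

View pics/s4.png

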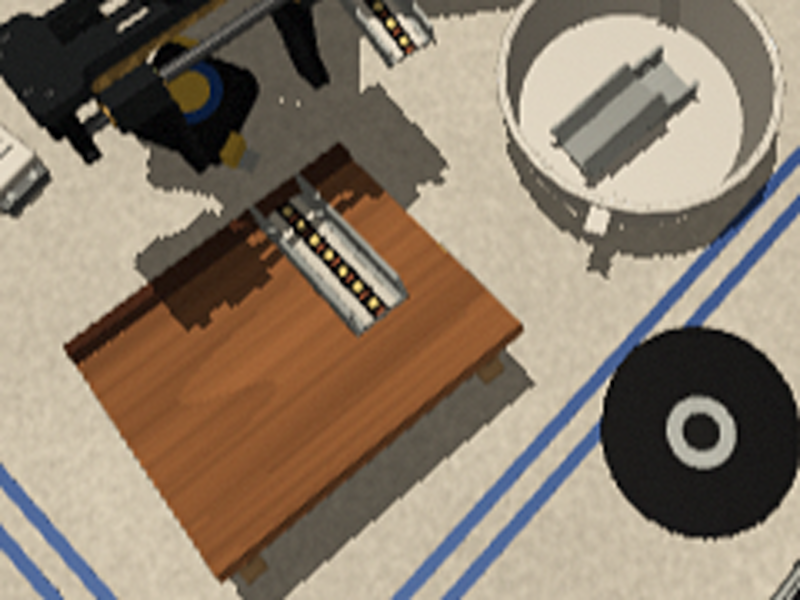

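Lamp one lies flat against the lip with LEDs up. Now the second lamp.

Emit:
apply_moves(steps=[[[-5,-6.5,0,-0.3,-11,2,0.6],[-10.1,-13.4,0.4,-0.7,-23.1,4.1,0.6],[-10.1,-13.4,0.4,-0.7,-23.1,4.1,0.6],[-10.1,-13.4,0.4,-0.7,-23.1,4.1,0.6],[-10.1,-13.4,0.4,-0.7,-23.1,4.1,0.6],[-10.1,-13.4,0.4,-0.7,-23.1,4.1,0.6]]])

```text
time_s: 21.48
position: [0.4508, -0.0598, 0.1187]
tcp_rot: [[0.981, -0.194, -0.0], [-0.194, -0.981, 0.001], [-0.001, -0.001, -1.0]]
force: [0.6, -0.6, 0.5]
opening: 0.802
grasp_force: 0.0
```

```bash
python3 -c "
from plan import *
plan([(.4505,-.059,.014,-101.2)])"
```

```text
t 21.475 p [ 0.4508 -0.0598  0.1187] F [ 0.6 -0.6  0.5] open 0.802 gf 0.0
[-0.04, -0.06, 10.47] [-0.1, 0.0, 0.0] rows 1.7
```

Emit:
apply_moves(steps=[[[0,0,4,0,0,0,0.6],[0,0,7,0,0,0,0.6],[0,0,9.5,0,0,0,0.6],[0,0,10.5,0,0,0,0.6],[0,0,10.5,0,0,0,0.6],[0,0,10.5,0,0,0,-1],[0,0,10.5,0,0,0,-1],[0,0,10.5,0,0,0,-1],[0,0,10.5,0,0,0,-1],[0,0,10.5,0,0,0,-1],[0,0,10.5,0,0,0,-1],[0,0,10.5,0,0,0,-1]]])

```text
time_s: 22.98
position: [0.4498, -0.0584, 0.014]
tcp_rot: [[0.981, -0.193, -0.002], [-0.193, -0.981, 0.002], [-0.002, -0.001, -1.0]]
force: [0.1, 1.0, 5.6]
opening: 0.411
grasp_force: 30.0
```

```bash
python3 -c "
from plan import *
C=np.array([.5725,-.210,.0528])-.1*SY
t=lambda x,z:tuple(C+x*SX+z*SZ)+(-97,23)
print(C)
plan([(.4505,-.059,.2,-101.2),t(.008,.1)])"
```

```text
[ 0.56031307 -0.30925462  0.0528    ]
t 22.975 p [ 0.4498 -0.0584  0.014 ] F [0.1 1.  5.6] open 0.411 gf 30.0000627245754
[0.04, 0.02, -18.6] [-0.1, 0.1, 0.1] rows 3.0
[12.49, 22.69, -13.46] [0.7, 23.1, -4.1] rows 4.7
```

Emit:
apply_moves(steps=[[[0,0,-3,0,0,0,-1],[0,0,-8,0,0,0,-1],[0,0,-13,0,0,0,-1],[0,0,-17,0,0,0,-1],[0,0,-18,0,0,0,-1],[2,4,-18,0,4,-1,-1],[4,8,-17.5,0,8,-1.5,-1],[6,12,-17,0,12,-2,-1],[8,16,-16,0.5,16,-3,-1],[10.5,20,-15,0.6,20,-3.5,-1],[12.5,22.7,-13.5,0.7,23.1,-4.1,-1],[12.5,22.7,-13.5,0.7,23.1,-4.1,-1],[12.5,22.7,-13.5,0.7,23.1,-4.1,-1],[12.5,22.7,-13.5,0.7,23.1,-4.1,-1]]])

```text
time_s: 24.72
position: [0.5284, -0.3039, 0.1479]
tcp_rot: [[0.915, -0.12, 0.386], [-0.111, -0.993, -0.047], [0.389, -0.0, -0.921]]
force: [-0.0, -0.2, -1.2]
opening: 0.413
grasp_force: 30.0
```

```bash
python3 -c "
from plan import *
C=np.array([.5725,-.210,.0528])-.1*SY
t=lambda x,z:tuple(C+x*SX+z*SZ)+(-97,23)
plan([t(.008,.006),t(.008,.0017)])"
```

```text
t 24.725 p [ 0.5284 -0.3039  0.1479] F [-0.  -0.2 -1.2] open 0.413 gf 29.999353168532252
[0.08, 0.15, 9.41] [-0.0, 0.1, 0.1] rows 1.5
[0.08, 0.15, 9.84] [-0.0, 0.1, 0.1] rows 1.6
```

Emit:
apply_moves(steps=[[[0.1,0.1,3,0,0,0,-1],[0.1,0.1,6,0,0,0,-1],[0.1,0.1,8,0,0,0,-1],[0.1,0.1,9,0,0,0,-1],[0.1,0.1,9.4,0,0,0,-1],[0.1,0.1,9.4,0,0,0,-1],[0.1,0.1,9.4,0,0,0,-1]]])

```text
time_s: 25.6
position: [0.5661, -0.3114, 0.0627]
tcp_rot: [[0.914, -0.122, 0.388], [-0.112, -0.993, -0.049], [0.391, 0.001, -0.92]]
force: [0.5, 0.6, -1.5]
opening: 0.414
grasp_force: 30.0
```

Emit:
apply_moves(steps=[[[0,0,0.2,0,0,0,-1],[0,0,0.4,0,0,0,-1],[0,0,0.4,0,0,0,-1]]])

```text
time_s: 25.98
position: [0.5675, -0.3113, 0.0581]
tcp_rot: [[0.914, -0.122, 0.387], [-0.112, -0.993, -0.048], [0.39, 0.001, -0.921]]
force: [-0.3, -0.6, -1.2]
opening: 0.412
grasp_force: 30.0
```

Emit:
apply_moves(steps=[[[0,0,0.1,0,0,0,-1],[0,0,0.1,0,0,0,-1]]])

```text
time_s: 26.22
position: [0.5678, -0.3114, 0.0576]
tcp_rot: [[0.914, -0.122, 0.387], [-0.112, -0.993, -0.048], [0.39, 0.001, -0.921]]
force: [-1.7, 0.5, 2.1]
opening: 0.409
grasp_force: 30.0
```

Board contact. Sliding down to the lip.

Emit:
apply_moves(steps=[[[-0.1,0,0,0,0,0,-1],[-0.2,0,0,0,0,0,-1],[-0.3,0,0,0,0,0,-1],[-0.3,0,0,0,0,0,-1]]])

```text
time_s: 26.72
position: [0.5657, -0.3117, 0.0568]
tcp_rot: [[0.913, -0.123, 0.388], [-0.112, -0.992, -0.05], [0.392, 0.002, -0.92]]
force: [0.1, -0.5, 5.7]
opening: 0.411
grasp_force: 30.0
```

Emit:
apply_moves(steps=[[[-0.1,0,0,0,0,0,-1],[-0.2,0,0,0,0,0,-1],[-0.2,0,0,0,0,0,-1]]])

```text
time_s: 27.1
position: [0.564, -0.3117, 0.0561]
tcp_rot: [[0.913, -0.123, 0.389], [-0.112, -0.992, -0.05], [0.392, 0.002, -0.92]]
force: [-0.7, 0.0, 5.7]
opening: 0.407
grasp_force: 30.0
```

Emit:
apply_moves(steps=[[[-0.1,0,0,0,0,0,-1],[-0.2,0,0,0,0,0,-1],[-0.2,0,0,0,0,0,-1]]])

```text
time_s: 27.48
position: [0.5629, -0.3117, 0.0556]
tcp_rot: [[0.913, -0.123, 0.39], [-0.112, -0.992, -0.05], [0.393, 0.003, -0.92]]
force: [2.7, -0.1, 5.1]
opening: 0.411
grasp_force: 30.0
```

Lip contact, as expected. Release and retreat.

Emit:
apply_moves(steps=[[[0.1,0,0,0,0,0,-1],[0.1,0,0,0,0,0,-1],[0.1,0,0,0,0,0,0.1],[0.1,0,0,0,0,0,0.1],[0.1,0,0,0,0,0,0.1],[0.1,0,-1,0,0,0,0.1],[0.1,0,-3,0,0,0,0.1],[0.1,0,-6,0,0,0,0.1],[0.1,0,-10,0,0,0,0.4],[0.1,0,-12,0,0,0,0.7],[0.1,0,-12,0,0,0,0.7]]])

```text
time_s: 28.85
position: [0.516, -0.3056, 0.1675]
tcp_rot: [[0.913, -0.123, 0.389], [-0.111, -0.992, -0.051], [0.393, 0.003, -0.92]]
force: [-0.2, -0.2, -0.6]
opening: 0.797
grasp_force: 0.0
```

```bash
python3 -c "
from plan import *
plan([(.366,-.308,.13,-85)])
im=bot.capture('scene')[250:430,130:370];cv2.imwrite('pics/s5.png',cv2.resize(im,(800,600),interpolation=cv2.INTER_CUBIC))"
```

```text
t 28.85 p [ 0.516  -0.3056  0.1675] F [-0.2 -0.2 -0.6] open 0.797 gf 0.0
[-15.14, 2.07, -2.37] [2.6, -23.0, -11.8] rows 2.5
```

View pics/s5.png

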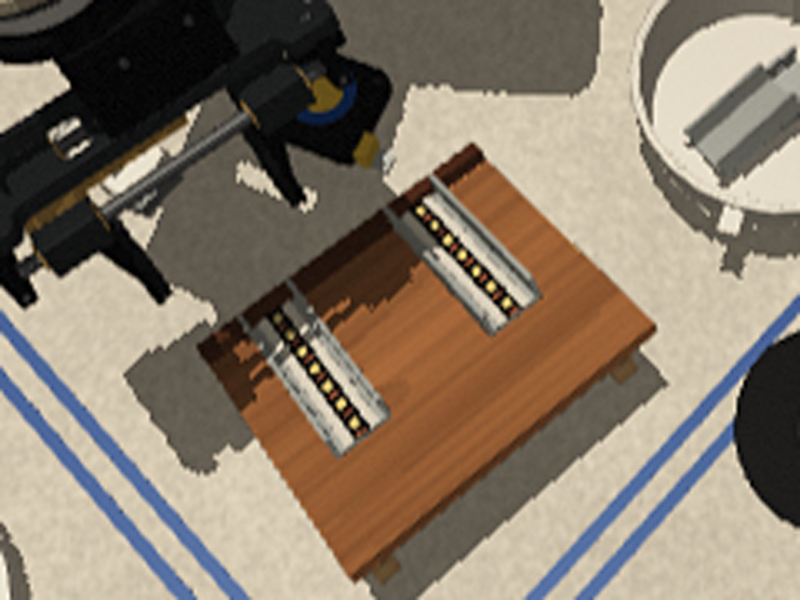

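Both lamps lie against the lip, flat and parallel. Now the driver.

Emit:
apply_moves(steps=[[[-5,0.7,-2,0.8,-8,-4,0.7],[-10,1.4,-2.4,1.6,-16,-8,0.7],[-15.1,2.1,-2.4,2.6,-23,-11.8,0.7],[-15.1,2.1,-2.4,2.6,-23,-11.8,0.7],[-15.1,2.1,-2.4,2.6,-23,-11.8,0.7],[-15.1,2.1,-2.4,2.6,-23,-11.8,0.7],[-15.1,2.1,-2.4,2.6,-23,-11.8,0.7]]])

```text
time_s: 29.78
position: [0.3667, -0.3078, 0.1289]
tcp_rot: [[0.996, 0.087, -0.001], [0.087, -0.996, 0.002], [-0.001, -0.002, -1.0]]
force: [-0.2, -0.1, 0.4]
opening: 0.851
grasp_force: 0.0
```

```bash
python3 -c "
from plan import *
plan([(.366,-.308,.015,-85)])"
```

```text
t 29.775 p [ 0.3667 -0.3078  0.1289] F [-0.2 -0.1  0.4] open 0.851 gf 0.0
[-0.06, 0.03, 11.39] [-0.1, 0.1, 0.0] rows 1.8
```

Emit:
apply_moves(steps=[[[0,0,4,0,0,0,0.7],[0,0,8,0,0,0,0.7],[0,0,10.4,0,0,0,0.7],[0,0,11.4,0,0,0,0.7],[0,0,11.4,0,0,0,0.7],[0,0,11.4,0,0,0,-1],[0,0,11.4,0,0,0,-1],[0,0,11.4,0,0,0,-1],[0,0,11.4,0,0,0,-1],[0,0,11.4,0,0,0,-1],[0,0,11.4,0,0,0,-1],[0,0,11.4,0,0,0,-1]]])

```text
time_s: 31.28
position: [0.366, -0.3076, 0.0149]
tcp_rot: [[0.996, 0.087, -0.002], [0.087, -0.996, 0.002], [-0.001, -0.002, -1.0]]
force: [0.3, -0.9, 5.9]
opening: 0.46
grasp_force: 29.9
```

```bash
python3 -c "
from plan import *
plan([(.366,-.308,.17,-85),(.48,0,.2,-88),(.6,.288,.15,-90)])"
```

```text
t 31.275 p [ 0.366  -0.3076  0.0149] F [ 0.3 -0.9  5.9] open 0.46 gf 29.90915983915329
[-0.03, 0.0, -15.51] [-0.1, 0.1, -0.0] rows 2.5
[14.01, -29.7, -18.46] [-0.1, 0.1, 3.0] rows 6.0
[28.48, -57.33, -13.42] [-0.1, 0.1, 5.0] rows 10.5
```

Emit:
apply_moves(steps=[[[0,0,-3,0,0,0,-1],[0,0,-8,0,0,0,-1],[0,0,-13,0,0,0,-1],[0,0,-17,0,0,0,-1],[1,-3,-18,0,0,0,-1],[3,-7,-18,0,0,1,-1],[5.5,-12,-18,0,0,1,-1],[8,-17,-18,0,0,2,-1],[10.5,-22,-18,0,0,2,-1],[13,-27,-18,0,0,3,-1],[15.5,-32,-18,0,0,3,-1],[18,-37,-18,0,0,4,-1],[20.5,-42,-17,0,0,4,-1],[23,-47,-16,0,0,5,-1],[25.5,-52,-15,0,0,5,-1],[27.5,-55.5,-14,0,0,5,-1],[28.5,-57.3,-13.4,0,0,5,-1],[28.5,-57.3,-13.4,0,0,5,-1],[28.5,-57.3,-13.4,0,0,5,-1]]])

```text
time_s: 33.65
position: [0.5992, 0.2869, 0.1492]
tcp_rot: [[1.0, -0.0, -0.004], [-0.0, -1.0, 0.002], [-0.004, -0.002, -1.0]]
force: [0.4, -0.7, -1.4]
opening: 0.459
grasp_force: 29.9
```

```bash
python3 -c "
from plan import *
plan([(.6,.288,.03,-90),(.6,.288,.0185,-90)])"
```

```text
t 33.65 p [0.5992 0.2869 0.1492] F [ 0.4 -0.7 -1.4] open 0.459 gf 29.90357995033264
[0.13, -0.09, 11.92] [-0.1, 0.2, -0.0] rows 1.9
[0.14, -0.09, 13.07] [-0.1, 0.2, -0.0] rows 2.1
```

Emit:
apply_moves(steps=[[[0,0,4,0,0,0,-1],[0,0,8,0,0,0,-1],[0,0,10.5,0,0,0,-1],[0,0,12,0,0,0,-1],[0,0,12.6,0,0,0,-1],[0,0,12.9,0,0,0,-1],[0,0,12.9,0,0,0,-1]]])

```text
time_s: 34.52
position: [0.6005, 0.2884, 0.0217]
tcp_rot: [[1.0, -0.0, -0.001], [-0.0, -1.0, 0.003], [-0.001, -0.003, -1.0]]
force: [-0.6, 1.2, -1.8]
opening: 0.458
grasp_force: 29.9
```

Emit:
apply_moves(steps=[[[0,0,0.1,0,0,0,-1],[0,0,0.2,0,0,0,-1],[0,0,0.2,0,0,0,-1]]])

```text
time_s: 34.9
position: [0.5999, 0.2883, 0.0189]
tcp_rot: [[1.0, 0.0, -0.002], [0.0, -1.0, 0.003], [-0.002, -0.003, -1.0]]
force: [-0.2, -0.4, -0.5]
opening: 0.458
grasp_force: 29.9
```

Height fits (about 1 mm to go). A little lower, then release and clear the view.

Emit:
apply_moves(steps=[[[0,0,0.1,0,0,0,-1],[0,0,0.1,0,0,0,-1],[0,0,0.1,0,0,0,-1],[0,0,0.1,0,0,0,0.15],[0,0,0.1,0,0,0,0.15],[0,0,0.1,0,0,0,0.15],[0,0,-1,0,0,0,0.15],[0,0,-4,0,0,0,0.15],[0,0,-9,0,0,0,0.15],[0,0,-15,0,0,0,0.15],[0,-3,-20,0,0,0,0.15],[-4,-8,-20,0,0,0,0.15],[-8,-13,-20,0,0,0,0.15],[-12,-18,-20,0,0,0,0.15],[-16,-23,-20,0,0,0,0.15],[-20,-26,-20,0,0,0,0.15],[-24,-28,-20,0,0,0,0.15],[-24,-28,-20,0,0,0,0.15]]])

```text
time_s: 37.15
position: [0.3565, 0.5692, 0.2209]
tcp_rot: [[1.0, 0.005, -0.003], [0.005, -1.0, 0.003], [-0.003, -0.003, -1.0]]
force: [-0.6, -0.2, 0.8]
opening: 0.575
grasp_force: 0.0
```

```bash
python3 -c "
from plan import *
plan([])
im=bot.capture('scene')[120:430,160:500];cv2.imwrite('pics/s6.png',cv2.resize(im,(656,598),interpolation=cv2.INTER_CUBIC))"
```

```text
t 37.15 p [0.3565 0.5692 0.2209] F [-0.6 -0.2  0.8] open 0.575 gf 0.0
```

View pics/s6.png

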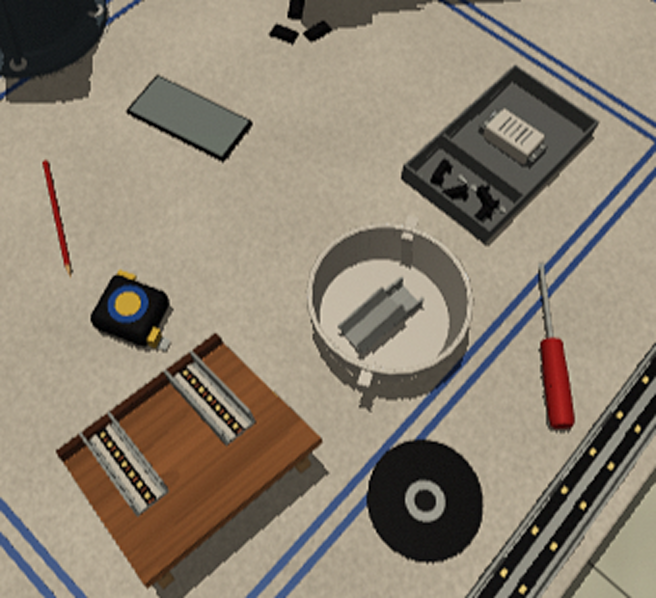

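Everything is in place: the lamps are on the stand, both offcuts in the tub, the driver label-up in the large bay and the tape measure undisturbed.

```bash
python3 -c "
from rig import bot
print(bot.hand_in())"
```

```text
the job is handed in; nothing more can be done
None
```

The job is handed in at about 37 s: in the last picture both lamp lengths lie on the stand against the lip with LEDs up, both offcuts are in the tub, the driver is flat in the large bay and the tape measure is where it was; hand-in returned no verdict.

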